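# Close the bar jar whose lid sits on top of its thread

## Robot

A 6-joint arm with a two-finger parallel gripper is mounted at the origin on the work surface; the furniture and walls round the work are solid. World frame = base frame: x ahead of the robot, y to its left, z up, the work surface at z = 0. Lengths are in m, angles in rad, forces in N, time in s.
With the tool pointing down it reaches from about 0.35 to 0.775 m from the base axis. Payload 5.5 kg.
Tool frame: the origin (TCP) lies midway between the tips of the shut fingers; the grasp point (between the pads) lies grasp_offset behind it (grasp_offset is the distance from the TCP to the grasp point, in m); z points along the fingers, y is the line along which they close (so a half turn about z gives the same grasp; the last joint's range is limited). The gripper opens to 85 mm and grips with 20 to 120 N. Pads are 22 mm wide; open, the fingers measure 114 mm over their backs; the gripper's body (76 mm by 85 mm) begins 54 mm behind the grasp point. The pads swing forward as they close: fully open they stand 13 mm farther back than shut.
Start: joints at [-1.387, 0.313, 0.046, 1.304, 0, 1.431], TCP at [0.183, -0.545, 0.231] pointing down, gripper open.
Joint ranges: [-2.76, 2.76], [-0.86, 1.69], [-1.03, 1.26], [-2.2, 2.34], [-1.47, 1.5], [-3.14, 3.14]. Speed limits (rad/s): [2.57, 2.57, 3.14, 3.14, 3.14, 3.14].

## Interface

Orientations are given as a unit quaternion [w, x, y, z].
In Python, from workcell import * gives the robot as it stands.
- The arm moves only by the tool step_arm, never from a script. Its argument "deltas" is a list of rows, each a list of 7 numbers: the shift along the world's x, y, z in mm, then the turn, a rotation vector about the world's x, y, z in degrees, then the gripper's target within -1 to 1 (fully open at 1, half-way at 0, shut at -1). A call has 1 to 5 rows; each row shifts and turns the commanded pose from where the row before left it; what a row does not reach is not made up. A row lasts 1/10 s, in which the tool goes at most 50 mm and 8.59 degrees, less where a joint would pass 70% of its speed; a pose out of reach is approached as far as the arm can. A call is refused whole if a number of a shift passes 50 or a number of a turn 8.59, either way. A call with a gripper value outside its range is refused whole. The fingers move at their own pace and stop on an object; "newtons" is the grip in N (left out, the last holds). Time passes only in rows, so rows that do not move let the fingers close. It gives the time, the measured TCP pose, the force, the opening and the grip force at its end, in the units of the state.
- get_state(): the state, without advancing time (a new reading comes with each control period).
- read_camera(name): name is "side" or "top" or "wrist"; returns a dict with "image" (400x640x3 uint8, red, green, blue), "z_map" (400x640 float32, m along the optical axis (not along the pixel's ray), 0 where there is no reading), "K" (3x3 intrinsics, pixels), "world_from_camera" (4x4, takes a point from camera to world coordinates). Camera axes: x right, y down, z forward; pixel columns grow to the right and rows downward; lengths in m; the calibration is good to about 2 mm. The wrist camera is an equidistant fisheye: a pixel r from the principal point sees the ray r / f radians off the axis. A picture is of the moment at which its call begins.
- hand_in(): hands the job in; it is judged then, once.
The state is a dict: "clock": time; "joint_pos": joint angles; "qvel": joint speeds; "tau": joint torques, N m; "tcp_pos": TCP position; "orientation": TCP orientation; "wrist_force": force on the tool from outside, world axes, zero at the start; "ft_torque": the same for the moment, N m; "finger_gap": finger opening in m; "grip_force": force on a finger pad.
Only numpy, scipy, OpenCV 4.12 (cv2) and the standard library are available. Lean on these libraries where they do the work, as an engineer would, in place of code of your own. Each camera call takes 0.05 s, during which the arm holds its last target. There are 200 camera calls.

## Task

One of the two white two-eared jars has been shut carelessly: its steel lid only sits high on top of the thread, with the grip bar askew to the ears. Without lifting the lid off, turn it backward (counterclockwise seen from above) until it drops into the start of the thread, then screw it forward (clockwise) until it is fully home, low and with its bar in line with the jar's two ears, and let go.

Things in the scene. Friction and masses are not known exactly. Their poses are not given: they have to be found in the camera images.
- jar: The open jar: white ceramic, 98 mm wide, 85 mm high to the shoulder, fixed to the worktop. A 66 mm neck above (top at 106 mm) carries a coarse two-start thread hidden by the lid. Two ears (14 mm wide, tips 68 mm from the axis, 60 to 72 mm up) stick out along its +x and -x. Origin: centre of the underside, z up. Same after half a turn. Lid angle below: from this x axis to the lid's bar, counterclockwise from above.
- thread (a point): Point on the jar's axis 93 mm up: lug height in the thread's start. Lid angle 0 to 38 degrees: lugs lie on top of the threads, lid origin 100 mm up, forward turn blocked. 50 to 140: lugs are clear, lid drops 9 mm (origin 91 mm); back stop near 143. Turned forward from there, lugs run under the threads and the lid sinks 3 mm evenly from 50 to 0 degrees, 2 mm vertical play; stop at about 0 (88 mm up).
- lid: Loose lid of the open jar: plain steel, 0.16 kg, 87 mm diameter, 24 mm high. On top a grip bar, 60 mm long along the lid's x, 14 mm thick along y, 24 to 50 mm above the origin. Origin: on its axis at the lower rim, z up. Starts sitting high (bar top 150 mm over the worktop; 138 when home), bar some 10 to 32 degrees counterclockwise of the ears' line. Two lugs inside, under the bar's ends. Same after half a turn.
- closed_jar: The twin: jar and lid of the same look and size, already properly closed (bar in line with the ears, bar top 138 mm up), fixed to the worktop, lid tight. Origin: centre of its underside, x along its ears.
There are look-alikes about, which are no part of the job. Of the things that look like the lid, the largest one is meant.

How it is judged:
By the outcome, as a careful person would: the job done as asked, in the order asked, and still so for the second after the job is handed in, with the robot touching nothing.
It also fails if it takes over 38 s, if anything falls off the work surface, if the arm or the gripper's body presses on something with over 40 N, if the wrist force passes 120 N, or if a joint passes its speed limit or range.

## Working session

There is one attempt and no reset: what is moved stays moved. The work goes in short steps, Python scripts to look and compute and a tool call to move; the robot and the scene stay as the last step left them, time stands still between calls to the robot, and variables do not carry over. Pictures are saved under pics/ and viewed, at most 10 in all, crops included, and the job is handed in when it is done.

Besides the shell and the picture viewer there is one more tool, called after "Emit:" in YAML: its name, and indented under it one key for each argument. step_arm: Moves the arm, as the interface text tells. Its arguments: {"type":"object","properties":{"deltas":{"type":"array","items":{"type":"array","items":{"type":"number"}}},"newtons":{"type":"number"}},"required":["deltas"]}

```bash
mkdir -p pics; ls; python3 - <<'E'
from workcell import *
import cv2,numpy as np
s=get_state();print(s)
for n in("top","side"):
    c=read_camera(n);np.savez("pics/"+n+"0.npz",**c);cv2.imwrite(f"pics/{n}0.png",c["image"][:,:,::-1]);print(n,c["world_from_camera"].round(3).tolist(),c["K"].round(1).tolist())
E
```

```text
pics
{'clock': 0.0, 'joint_pos': array([-1.38665308e+00,  3.14023963e-01,  4.49952614e-02,  1.30358144e+00,
       -2.48773639e-05,  1.43114295e+00]), 'qvel': array([-0.00144096, -0.00183495, -0.00214256, -0.00022579, -0.00050688,
        0.0006094 ]), 'tau': array([-1.02191258e-03, -4.80624497e+01,  2.98534459e+01,  1.90985244e-02,
       -1.05607130e-04,  1.07972204e-05]), 'tcp_pos': array([ 0.1828096 , -0.5446425 ,  0.23040211]), 'orientation': array([-9.06404762e-04,  9.86922661e-01,  1.61191928e-01, -3.26079940e-05]), 'wrist_force': array([-0.70522009, -1.39344074,  0.04445619]), 'ft_torque': array([ 0.00041247,  0.01502121, -0.02388522]), 'grip_force': 0.0, 'finger_gap': 0.08530518821473496}
top [[-0.006, -0.995, 0.104, 0.335], [-1.0, 0.003, -0.027, -0.093], [0.027, -0.104, -0.994, 0.944], [0.0, 0.0, 0.0, 1.0]] [[374.3, 0.0, 323.9], [0.0, 374.3, 195.4], [0.0, 0.0, 1.0]]
side [[-0.998, -0.025, 0.049, 0.358], [-0.053, 0.69, -0.722, 0.707], [-0.016, -0.723, -0.69, 0.843], [0.0, 0.0, 0.0, 1.0]] [[475.9, 0.0, 320.4], [0.0, 475.9, 204.9], [0.0, 0.0, 1.0]]
```

View pics/top0.png

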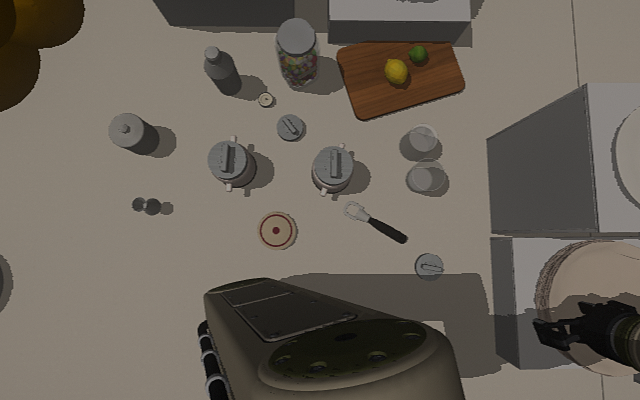

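View pics/side0.png

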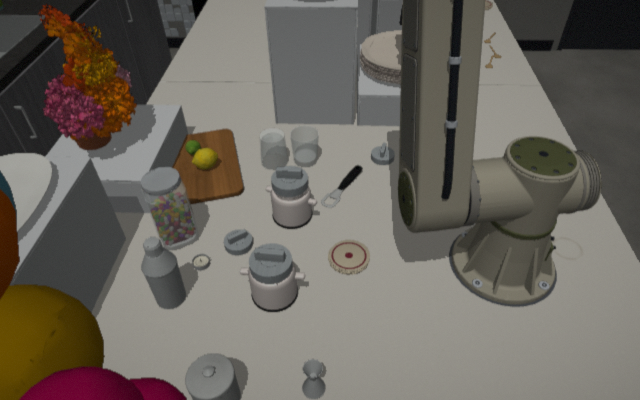

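```bash
cat > h.py <<'E'
import numpy as np,cv2
def load(n): return dict(np.load(f"pics/{n}.npz"))
def cloud(c):
    z=c["z_map"];v,u=np.mgrid[:400,:640];K=c["K"]
    p=np.stack([(u-K[0,2])/K[0,0]*z,(v-K[1,2])/K[1,1]*z,z],-1);T=c["world_from_camera"]
    return p@T[:3,:3].T+T[:3,3]
def ang(d): return np.degrees(np.arctan2(d[1],d[0]))%180
E
python3 - <<'E'
from h import *
c=load("top0");P=cloud(c)
im=c["image"][110:210,190:390,::-1];cv2.imwrite("pics/crop.png",cv2.resize(im,(800,400),interpolation=cv2.INTER_CUBIC))
s=load("side0");Q=cloud(s)
for nm,u,v in(("A",229,162),("B",334,170)):
    for tag,X,rad in(("top",P,.08),):
        o=X[v,u]
        m=(np.hypot(*(X[...,:2]-o[:2]).transpose(2,0,1))<.075)&(c["z_map"]>0)
        zz=X[m]; zz=zz[zz[:,2]>.02]
        print(nm,o.round(3),"z max pct",np.percentile(zz[:,2],[50,80,90,95,99]).round(4))
        top=zz[:,2].max() if 0 else np.percentile(zz[:,2],97)
        b=zz[zz[:,2]>top-.008];print(" bar",len(b),b.mean(0).round(4),cv2.minAreaRect(b[:,:2].astype(np.float32)*1000))
        w,V=np.linalg.eigh(np.cov(b[:,:2].T));print(" ang",ang(V[:,1]))
        l=zz[(zz[:,2]<top-.018)&(zz[:,2]>top-.036)];print(" lid",len(l),l[:,2].mean(),cv2.minEnclosingCircle(l[:,:2].astype(np.float32)*1000))
E
```

```text
A [0.498 0.096 0.114] z max pct [0.1123 0.1148 0.1354 0.1384 0.1405]
 bar 190 [0.504  0.1018 0.138 ] ((503.92205810546875, 102.29586029052734), (14.712763786315918, 59.453887939453125), 87.62032318115234)
 ang 175.96400682028482
 lid 964 0.1128678709865672 ((504.0586242675781, 102.71818542480469), 43.43236541748047)
B [ 0.473 -0.137  0.15 ] z max pct [0.1246 0.1266 0.1483 0.1505 0.1521]
 bar 169 [ 0.4877 -0.1358  0.1503] ((489.3262634277344, -135.23635864257812), (13.059558868408203, 59.553443908691406), 89.19436645507812)
 ang 178.1818780998755
 lid 999 0.12491578208563955 ((489.080078125, -136.18740844726562), 43.430416107177734)
```

View pics/crop.png

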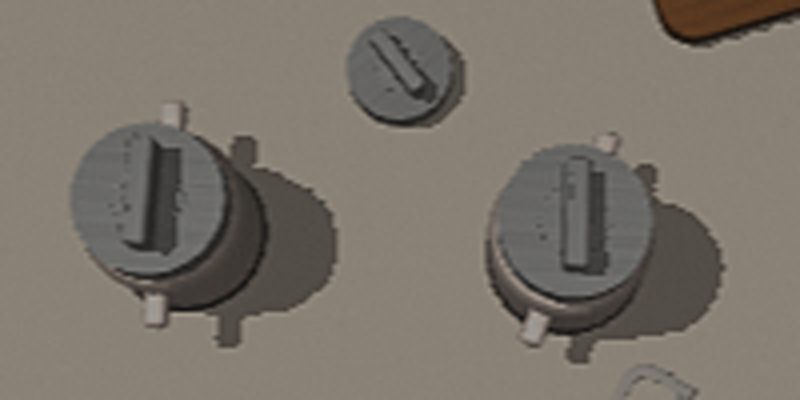

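```bash
python3 - <<'E'
from h import *
c=load("top0");K=c["K"];T=c["world_from_camera"]
def ray(u,v,z):
    d=T[:3,:3]@[(u-K[0,2])/K[0,0],(v-K[1,2])/K[1,1],1];return T[:3,3]+d*(z-T[2,3])/d[2]
f=lambda x,y:(190+x/4,110+y/4)
# ear points on top face (z=.072), midline
e=[ray(*f(610,135),.072),ray(*f(532,342),.070)]
b=[ray(*f(576,160),.15),ray(*f(574,268),.15)]
print(e,"ears",ang(e[0]-e[1])-180,"mid",(e[0]+e[1])/2,np.linalg.norm((e[0]-e[1])[:2]));print("bar",ang(b[0]-b[1]),b)
P=cloud(c);D=P-np.array([.489,-.136,0]);r=np.hypot(D[...,0],D[...,1])
for lo,hi in((.053,.07),):
    m=(r>lo)&(r<hi)&(P[...,2]>.045)&(P[...,2]<.09)
    q=P[m];print(len(q));
    for g in(q[q[:,0]>.489],q[q[:,0]<.489]): print(len(g),g.mean(0),ang(g.mean(0)-np.array([.489,-.136,0])))
E
```

```text
[array([ 0.54971431, -0.16221887,  0.072     ]), array([ 0.42618099, -0.11509972,  0.07      ])] ears -20.87828695764614 mid [ 0.48794765 -0.1386593   0.071     ] 0.1322145848202554
bar 178.44716459395357 [array([ 0.51668267, -0.13749939,  0.15      ]), array([ 0.45766037, -0.13589937,  0.15      ])]
63
25 [ 0.5466081  -0.15804349  0.07189852] 159.0608694878387
38 [ 0.43260834 -0.11398976  0.07148169] 158.67879403399914
```

Candidates: lid at (334,163), lid at (227,160), small lids at (290,127) and (429,265), and the canister at (127,130). The crop and the depth map agree that the lid at (334,163) has its bar top at 150 mm and its bar about 19° counterclockwise of its ears, so this is the open jar. The lid at (227,160) has its bar top at 138 mm and in line with the ears, so that is the twin.

I'll use the half-turned grasp (j6 near -0.24) to stay within the joint range.

Emit:
step_arm:
  deltas:
    - [5,10,30,0,0,8,1]
    - [15,20,0,0,0,8,1]
    - [15,20,0,0,0,8,1]
    - [15,20,0,0,0,8,1]
    - [15,20,0,0,0,8,1]

```text
clock: 0.6
tcp_pos: [0.2483, -0.4541, 0.2609]
orientation: [-0.0, 0.871, 0.491, 0.0]
wrist_force: [1.0, -0.1, 0.1]
finger_gap: 0.0852
grip_force: 0.0
```

Emit:
step_arm:
  deltas:
    - [15,20,0,0,0,8,1]
    - [15,20,0,0,0,8,1]
    - [15,20,0,0,0,8,1]
    - [15,20,0,0,0,8,1]
    - [15,20,0,0,0,8,1]

```text
clock: 1.1
tcp_pos: [0.3233, -0.354, 0.2609]
orientation: [-0.0, 0.65, 0.76, 0.0]
wrist_force: [-0.1, -0.8, -0.5]
finger_gap: 0.0853
grip_force: 0.0
```

Emit:
step_arm:
  deltas:
    - [15,20,0,0,0,8,1]
    - [15,20,0,0,0,8,1]
    - [15,20,0,0,0,8,1]
    - [15,20,0,0,0,8,1]
    - [15,20,0,0,0,8,1]

```text
clock: 1.6
tcp_pos: [0.3982, -0.2541, 0.261]
orientation: [-0.0, 0.351, 0.936, 0.0]
wrist_force: [1.0, -0.3, 0.2]
finger_gap: 0.0853
grip_force: 0.0
```

Emit:
step_arm:
  deltas:
    - [15,20,0,0,0,8,1]
    - [15,20,0,0,0,8,1]
    - [15,20,0,0,0,8,1]
    - [15,20,0,0,0,8,1]
    - [15,20,0,0,0,8,1]

```text
clock: 2.1
tcp_pos: [0.4732, -0.1541, 0.2609]
orientation: [-0.0, 0.01, 1.0, 0.0]
wrist_force: [0.2, -0.6, -0.0]
finger_gap: 0.0851
grip_force: 0.0
```

Emit:
step_arm:
  deltas:
    - [15,18,0,0,0,0,1]
    - [0,0,0,0,0,0,1]
    - [0,0,0,0,0,0,1]

```text
clock: 2.4
tcp_pos: [0.4877, -0.1369, 0.2609]
orientation: [-0.001, 0.012, 1.0, 0.0]
wrist_force: [0.0, -0.3, 0.3]
finger_gap: 0.0856
grip_force: 0.0
```

```bash
python3 - <<'E'
import workcell
from workcell import *
from h import *
print([n for n in dir(workcell) if n[0]!='_'])
print(globals().get("grasp_offset"))
s=get_state();print(s["clock"],s["tcp_pos"],s["orientation"],s["joint_pos"].round(2),s["wrist_force"])
from scipy.spatial.transform import Rotation as R
M=R.from_quat(np.roll(s["orientation"],-1)).as_matrix();print("toolx",np.degrees(np.arctan2(M[1,0],M[0,0])))
c=read_camera("wrist");np.savez("pics/w1.npz",**c);cv2.imwrite("pics/w1.png",c["image"][:,:,::-1]);print(c["K"],c["world_from_camera"].round(3))
E
```

```text
['MotionError', 'get_state', 'grasp_offset', 'hand_in', 'read_camera']
0.0187
2.4 [ 0.48769714 -0.1368795   0.26089437] [-5.65869924e-04  1.21041624e-02  9.99926579e-01  7.79824989e-05] [-0.43  0.17 -0.06  1.33 -0.   -0.41] [ 0.00434245 -0.30295758  0.25645021]
toolx 178.612935681464
[[309.70691629   0.         310.90618122]
 [  0.         309.70691629 200.54746234]
 [  0.           0.           1.        ]] [[ 0.024  0.954  0.299  0.411]
 [ 1.    -0.022 -0.008 -0.136]
 [-0.001  0.299 -0.954  0.403]
 [ 0.     0.     0.     1.   ]]
```

View pics/w1.png

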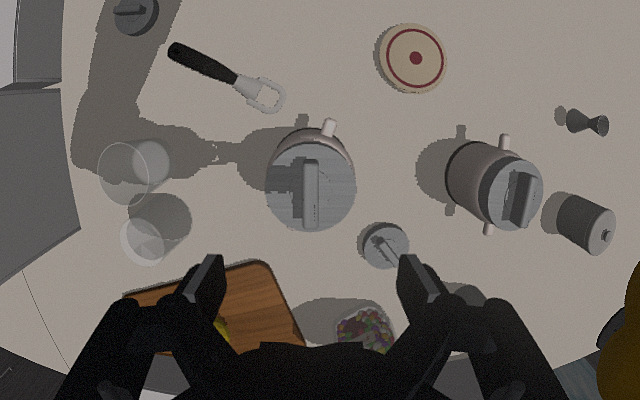

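```bash
cat >> h.py <<'E'
def wcloud(c):
    z=c["z_map"];v,u=np.mgrid[:400,:640];K=c["K"];x=(u-K[0,2])/K[0,0];y=(v-K[1,2])/K[1,1];r=np.hypot(x,y)+1e-9
    k=np.tan(np.minimum(r,1.5))/r;p=np.stack([x*k*z,y*k*z,z],-1);T=c["world_from_camera"];return p@T[:3,:3].T+T[:3,3]
def bar(P,ok,c0=(.489,-.136),barr=.05,ztop=None):
    m=ok&(np.hypot(P[...,0]-c0[0],P[...,1]-c0[1])<barr);q=P[m];t=np.percentile(q[:,2],97) if ztop is None else ztop
    b=q[np.abs(q[:,2]-t)<.006];R=cv2.minAreaRect(b[:,:2].astype(np.float32)*1000)
    w,V=np.linalg.eigh(np.cov(b[:,:2].T));l=q[(q[:,2]<t-.018)&(q[:,2]>t-.034)]
    print("bar z",np.median(b[:,2]),"rect",R,"ang",ang(V[:,1]),"lid z",np.median(l[:,2]),cv2.minEnclosingCircle(l[:,:2].astype(np.float32)*1000))
E
python3 - <<'E'
from h import *
c=load("w1");P=wcloud(c);bar(P,c["z_map"]>0)
E
```

```text
bar z 0.35866617197548134 rect ((473.6131286621094, -129.3265380859375), (87.23164367675781, 15.402106285095215), 86.08869171142578) ang 88.31573601118163 lid z 0.3390316225721312 ((488.58514404296875, -135.9689178466797), 49.910675048828125)
```

```bash
python3 - <<'E'
from h import *
c=load("w1");P=wcloud(c);ok=(c["z_map"]>0)&(P[...,2]<.17);bar(P,ok)
D=P-np.array([.489,-.136,0]);r=np.hypot(D[...,0],D[...,1])
q=P[ok&(r>.054)&(r<.07)&(P[...,2]>.055)&(P[...,2]<.085)]
for g in(q[q[:,0]>.489],q[q[:,0]<.489]): print(len(g),g.mean(0) if len(g) else '')
E
```

```text
bar z 0.1495364327880131 rect ((487.2903137207031, -137.79954528808594), (13.166630744934082, 61.149845123291016), 88.22284698486328) ang 178.12912517345177 lid z 0.12390593246288015 ((487.1130676269531, -138.5305633544922), 43.65311050415039)
18 [ 0.54838342 -0.16238512  0.07062298]
174 [ 0.43110086 -0.11698193  0.07079217]
```

The fisheye view shows the lid at (311,187) with its bar running from (310,160) to (312,230), centred between the fingers and parallel to the pads. The centre is about (487.5, -138) mm, with the bar at -1.9° and the ears at -21.2°. Next: descend and grip.

Emit:
step_arm:
  deltas:
    - [0,-1,-40,0,0,-0.5,1]
    - [0,0,-40,0,0,0,1]
    - [0,0,-30,0,0,0,1]
    - [0,0,-15,0,0,0,1]
    - [0,0,-8,0,0,0,1]
  newtons: 50

```text
clock: 2.95
tcp_pos: [0.4861, -0.1386, 0.1265]
orientation: [-0.002, 0.018, 1.0, 0.001]
wrist_force: [0.0, -0.4, -0.9]
finger_gap: 0.0854
grip_force: 0.0
```

Emit:
step_arm:
  deltas:
    - [0,0,0,0,0,0,-0.6]
    - [0,0,0,0,0,0,-1]
    - [0,0,0,0,0,0,-1]
    - [0,0,0,0,0,0,-1]
    - [0,0,0,0,0,0,-1]

```text
clock: 3.45
tcp_pos: [0.4885, -0.1383, 0.1291]
orientation: [0.001, 0.017, 1.0, -0.0]
wrist_force: [-2.4, 3.9, 14.0]
finger_gap: 0.0125
grip_force: 52.3
```

Emit:
step_arm:
  deltas:
    - [0,0,0,0,0,0,-1]
    - [0,0,0,0,0,0,-1]
    - [0,0,0,0,0,0,-1]

```text
clock: 3.75
tcp_pos: [0.4884, -0.1382, 0.1292]
orientation: [0.001, 0.017, 1.0, -0.0]
wrist_force: [-1.1, 1.0, 6.0]
finger_gap: 0.0131
grip_force: 50.6
```

Emit:
step_arm:
  deltas:
    - [0,0,0,0,0,3,-1]
    - [0,0,0,0,0,4,-1]
    - [0,0,0,0,0,4,-1]
    - [0,0,0,0,0,4,-1]
    - [0,0,0,0,0,4,-1]

```text
clock: 4.25
tcp_pos: [0.4888, -0.1386, 0.1292]
orientation: [0.001, -0.15, 0.989, -0.001]
wrist_force: [1.0, 0.8, 4.9]
finger_gap: 0.0128
grip_force: 50.5
```

Emit:
step_arm:
  deltas:
    - [0,0,0,0,0,5,-1]
    - [0,0,0,0,0,5,-1]
    - [0,0,0,0,0,5,-1]
    - [0,0,0,0,0,5,-1]
    - [0,0,0,0,0,5,-1]

```text
clock: 4.75
tcp_pos: [0.4876, -0.138, 0.1279]
orientation: [-0.0, -0.361, 0.933, 0.0]
wrist_force: [0.0, -0.3, -1.4]
finger_gap: 0.0126
grip_force: 49.7
```

Emit:
step_arm:
  deltas:
    - [0,0,0,0,0,5,-1]
    - [0,0,0,0,0,5,-1]
    - [0,0,0,0,0,0,-1]
    - [0,0,0,0,0,0,-1]

```text
clock: 5.15
tcp_pos: [0.4877, -0.138, 0.128]
orientation: [-0.0, -0.438, 0.899, 0.0]
wrist_force: [-0.3, -0.0, -1.4]
finger_gap: 0.0128
grip_force: 49.7
```

Emit:
step_arm:
  deltas:
    - [0,0,-2,0,0,0,-1]
    - [0,0,-2,0,0,0,-1]
    - [0,0,-2,0,0,0,-1]
    - [0,0,-1,0,0,0,-1]
    - [0,0,0,0,0,0,-1]

```text
clock: 5.65
tcp_pos: [0.4878, -0.1381, 0.1211]
orientation: [-0.0, -0.439, 0.899, 0.0]
wrist_force: [-1.3, 1.0, -1.1]
finger_gap: 0.0129
grip_force: 49.7
```

Emit:
step_arm:
  deltas:
    - [0,0,-1,0,0,0,-1]
    - [0,0,0,0,0,0,-1]

```text
clock: 5.85
tcp_pos: [0.488, -0.1382, 0.1204]
orientation: [0.0, -0.439, 0.899, -0.0]
wrist_force: [-0.5, -0.3, -2.5]
finger_gap: 0.0127
grip_force: 49.7
```

Emit:
step_arm:
  deltas:
    - [0,0,-1,0,0,0,-1]
    - [0,0,0,0,0,0,-1]

```text
clock: 6.05
tcp_pos: [0.488, -0.1383, 0.1202]
orientation: [0.0, -0.439, 0.899, -0.0]
wrist_force: [-2.3, 1.3, 3.8]
finger_gap: 0.0133
grip_force: 50.5
```

```bash
python3 - <<'E'
from workcell import *
from h import *
s=get_state();print(s["clock"],s["tcp_pos"],s["wrist_force"],s["ft_torque"],s["joint_pos"].round(2))
from h import *
c=read_camera("top");np.savez("pics/t2.npz",**c)
c=read_camera("side");np.savez("pics/s2.npz",**c);cv2.imwrite("pics/s2.png",cv2.resize(c["image"][130:260,230:390,::-1],(640,520)))
E
```

```text
6.05 [ 0.48804996 -0.13825544  0.12019359] [-2.2536974   1.31558388  3.82735428] [0.18756404 0.45270298 0.06475352] [-0.43  0.25 -0.33  1.   -0.   -1.34]
```

View pics/s2.png

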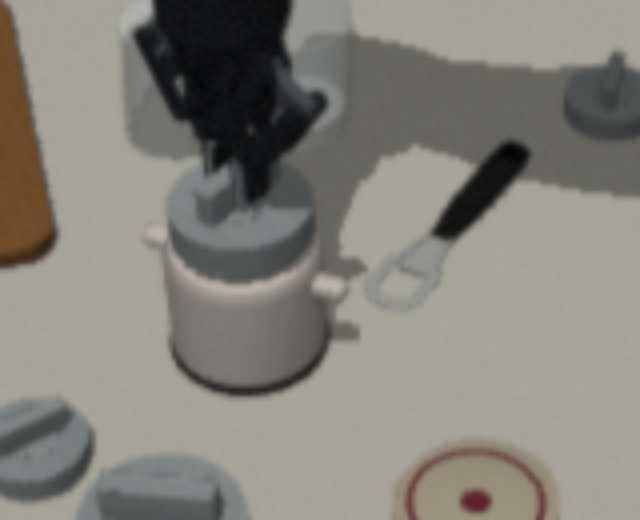

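The side view shows the lid sitting low and level on the jar, at crop pixel (240,225), with the bar gripped. The drop was 9 mm, as expected. Now screw forward.

Emit:
step_arm:
  deltas:
    - [0,0,0.5,0,0,-4,-1]
    - [0,0,0,0,0,-6,-1]
    - [0,0,0,0,0,-6,-1]
    - [0,0,0,0,0,-5,-1]
    - [0,0,-0.3,0,0,-5,-1]

```text
clock: 6.65
tcp_pos: [0.4885, -0.1385, 0.1199]
orientation: [0.001, -0.224, 0.975, -0.0]
wrist_force: [1.1, -0.4, -0.1]
finger_gap: 0.0125
grip_force: 50.0
```

Emit:
step_arm:
  deltas:
    - [0,0,-0.3,0,0,-5,-1]
    - [0,0,-0.3,0,0,-5,-1]
    - [0,0,-0.3,0,0,-5,-1]
    - [0,0,-0.3,0,0,-5,-1]

```text
clock: 7.05
tcp_pos: [0.4886, -0.1387, 0.1187]
orientation: [0.001, -0.051, 0.999, -0.001]
wrist_force: [0.0, -1.6, 0.1]
finger_gap: 0.0129
grip_force: 50.0
```

```bash
python3 -c "
from workcell import *
s=get_state();print(s['tcp_pos'],s['orientation'],s['wrist_force'],s['ft_torque'])"
```

```text
[ 0.48857356 -0.1386689   0.11873761] [ 6.24629341e-04 -5.09677406e-02  9.98699959e-01 -5.38926536e-04] [ 0.01064674 -1.5764392   0.1264019 ] [-0.13168439 -0.03951924  0.00914878]
```

Emit:
step_arm:
  deltas:
    - [0,0,-0.3,0,0,-5,-1]
    - [0,0,-0.3,0,0,-5,-1]
    - [0,0,-0.3,0,0,-5,-1]
    - [0,0,-0.3,0,0,-4,-1]

```text
clock: 7.45
tcp_pos: [0.4885, -0.1387, 0.1176]
orientation: [0.001, 0.114, 0.993, -0.0]
wrist_force: [-0.2, -1.1, 0.8]
finger_gap: 0.0127
grip_force: 50.1
```

Emit:
step_arm:
  deltas:
    - [0,0,-0.3,0,0,-3,-1]
    - [0,0,-0.2,0,0,-3,-1]
    - [0,0,-0.2,0,0,-2,-1]
    - [0,0,0,0,0,0,-1]

```text
clock: 7.85
tcp_pos: [0.4887, -0.1387, 0.1172]
orientation: [0.001, 0.182, 0.983, -0.0]
wrist_force: [-0.7, -1.0, 4.3]
finger_gap: 0.0129
grip_force: 50.4
```

```bash
cat > st.py <<'E'
from workcell import *
import numpy as np
from scipy.spatial.transform import Rotation as R
s=get_state();M=R.from_quat(np.roll(s["orientation"],-1)).as_matrix()
print(s["clock"],s['tcp_pos'],"toolx",np.degrees(np.arctan2(M[1,0],M[0,0])),s['wrist_force'],s['ft_torque'],s["finger_gap"])
E
python3 st.py
```

```text
7.85 [ 0.48870264 -0.13867564  0.11718242] toolx 159.04162280024275 [-0.73341293 -1.03771999  4.27528353] [-0.1815646   0.06125065 -0.10863511] 0.012911142727258313
```

Emit:
step_arm:
  deltas:
    - [0,0,0,0,0,-1.5,-1]
    - [0,0,0,0,0,-1.5,-1]
    - [0,0,0,0,0,0,-1]

```text
clock: 8.15
tcp_pos: [0.4888, -0.1386, 0.1172]
orientation: [0.001, 0.207, 0.978, -0.0]
wrist_force: [1.0, -1.9, 5.6]
finger_gap: 0.0127
grip_force: 52.9
```

```bash
python3 st.py
```

```text
8.15 [ 0.48877712 -0.13855175  0.11720646] toolx 156.1076612202877 [ 1.02603055 -1.94105243  5.58109747] [-0.18501589  0.0713636   0.81278945] 0.012672300937673813
```

The stop is felt: 0.8 N m of torque. Release and check.

Emit:
step_arm:
  deltas:
    - [0,0,0.5,0,0,1,-1]
    - [0,0,0,0,0,0,-0.5]
    - [0,0,0,0,0,0,0.3]
    - [0,0,0,0,0,0,1]
    - [0,0,0,0,0,0,1]

```text
clock: 8.65
tcp_pos: [0.4876, -0.138, 0.1166]
orientation: [-0.0, 0.199, 0.98, 0.0]
wrist_force: [0.4, -0.2, 0.8]
finger_gap: 0.0641
grip_force: 0.0
```

Emit:
step_arm:
  deltas:
    - [0,0,0,0,0,0,1]
    - [0,0,0,0,0,0,1]
    - [0,0,10,0,0,0,1]
    - [0,0,30,0,0,0,1]
    - [0,0,40,0,0,0,1]

```text
clock: 9.15
tcp_pos: [0.4866, -0.1376, 0.1968]
orientation: [-0.002, 0.199, 0.98, 0.001]
wrist_force: [0.2, -1.1, 0.2]
finger_gap: 0.0853
grip_force: 0.0
```

Emit:
step_arm:
  deltas:
    - [0,0,40,0,0,0,1]
    - [0,0,23,0,0,0,1]
    - [0,0,0,0,0,0,1]
    - [0,0,0,0,0,0,1]

```text
clock: 9.55
tcp_pos: [0.4882, -0.1383, 0.2606]
orientation: [0.001, 0.199, 0.98, -0.0]
wrist_force: [-0.6, -0.5, -1.1]
finger_gap: 0.0854
grip_force: 0.0
```

```bash
python3 st.py; python3 - <<'E'
from workcell import *
from h import *
c=read_camera("wrist");cv2.imwrite("pics/w3.png",cv2.resize(c["image"][100:260,220:400,::-1],(675,600)))
P=wcloud(c);ok=(c["z_map"]>0)&(P[...,2]<.17);bar(P,ok)
D=P-np.array([.4875,-.138,0]);r=np.hypot(D[...,0],D[...,1])
q=P[ok&(r>.054)&(r<.07)&(P[...,2]>.055)&(P[...,2]<.085)]
e=[g.mean(0) for g in(q[q[:,0]>.489],q[q[:,0]<.489])];print(e,ang(e[0]-e[1]))
E
```

```text
9.55 [ 0.48820382 -0.13829207  0.26064608] toolx 157.04856709210273 [-0.58340865 -0.49041206 -1.10344366] [ 0.02130827  0.02045167 -0.0132024 ] 0.08543754053237593
bar z 0.13753236239034344 rect ((486.876708984375, -138.29278564453125), (13.924867630004883, 58.41309356689453), 68.29061126708984) ang 158.74607176188363 lid z 0.11193062397983394 ((487.54254150390625, -138.55618286132812), 43.82990646362305)
[array([ 0.54630966, -0.16101648,  0.07119493]), array([ 0.4306687 , -0.11654995,  0.07106372])] 158.967133469149
```

View pics/w3.png

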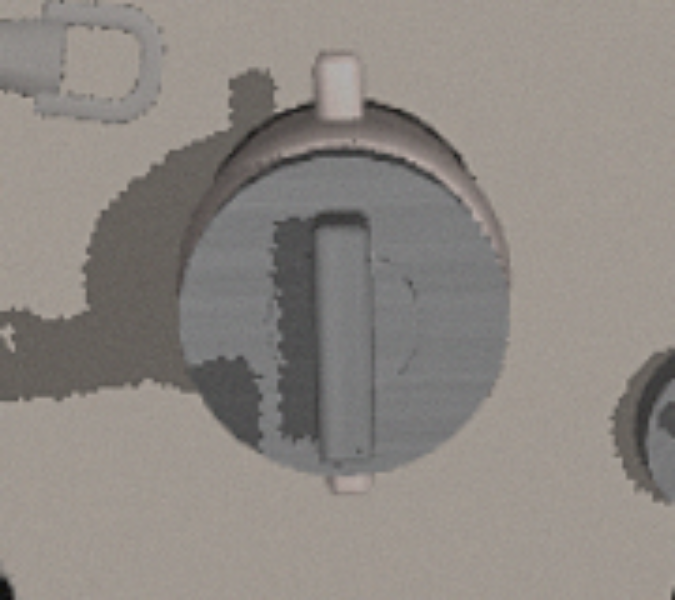

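The crop shows the bar, from (342,220) to (345,460), in line with both ears at (340,85) and (350,485). The bar top is at 137.5 mm and the bar is within 0.3° of the ears' line. The lid is home, so I'm handing in.

```bash
python3 -c "
from workcell import *
print(hand_in())"
```

```text
the job is handed in; nothing more can be done
None
```

The job is handed in: I turned the lid back until it dropped 9 mm, then screwed it forward to the stop (bar top about 137.5 mm, within 0.3° of the ears' line) and released it at about 9.5 s.

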